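# Interlocked carton stack on a small pallet

## Robot

A 6-joint arm with a two-finger parallel gripper is mounted at the origin on a cart in front of the work surface, level with it; the furniture and walls round the work are solid. World frame = base frame: x ahead of the robot, y to its left, z up, the work surface at z = 0. Lengths are in m, angles in rad, forces in N, time in s.
With the tool pointing down it reaches from about 0.35 to 0.775 m from the base axis. Payload 5.5 kg.
Tool frame: the origin (TCP) lies at the very end of the fingers, on their centre line; the grasp point (between the pads) lies env.hold_point_z behind it (env.hold_point_z is the distance from the TCP to the grasp point, in m); z points along the fingers, y is the line along which they close (so a half turn about z gives the same grasp; the last joint's range is limited). The gripper opens to 85 mm and grips with 20 to 120 N. Pads are 22 mm wide; open, the fingers measure 114 mm over their backs; the gripper's body (76 mm by 85 mm) begins 54 mm behind the grasp point. The pads swing forward as they close: fully open they stand 13 mm farther back than shut.
Start: joints at [-1.356, 0.313, 0.046, 1.304, 0, 1.431], TCP at [0.2, -0.539, 0.231] pointing down, gripper open.
Joint ranges: [-2.76, 2.76], [-0.86, 1.69], [-1.03, 1.26], [-2.2, 2.34], [-1.47, 1.5], [-3.14, 3.14]. Speed limits (rad/s): [2.57, 2.57, 3.14, 3.14, 3.14, 3.14].

## Interface

Orientations are given as a unit quaternion [w, x, y, z].
In Python, from workcell import env gives the robot as it stands.
- The arm moves only by the tool carry_out, never from a script. Its argument "steps" is a list of rows, each a list of 3 entries, a list of its own where there are three numbers: the turn, a rotation vector about the tool's x, y, z in degrees, then the shift along the tool's x, y, z in cm, then the closure in counts, from 0 (fully open) to 255 (shut). A call has exactly 8 rows; each row is the pose to reach, as a shift and turn from the pose commanded when the call began, along the tool's axes at that moment; what a row does not reach only later rows make up. A row lasts 1/8 s, in which the tool goes at most 62.5 mm and 10.7 degrees, less where a joint would pass 70% of its speed; a pose out of reach is approached as far as the arm can. A call with a gripper value outside its range is refused whole. The fingers move at their own pace and stop on an object; "force" is the grip in N (left out, the last holds). Time passes only in rows, so rows that repeat a pose let the fingers close, or fill a call up. It gives the time, the measured TCP pose, the force, the opening and the grip force at its end, in the units of the state.
- env.get_state(): the state, without advancing time (a new reading comes with each control period).
- env.read_camera(name): name is "scene" or "top" or "wrist"; returns (picture, depth): 400x640x3 uint8, red, green, blue; 400x640 float32, m along the optical axis (not along the pixel's ray), 0 where there is no reading.
- env.get_calibration(name): a dict with "fx", "fy", "cx", "cy" (pixels), "origin" and "orientation" of the camera in the world. Camera axes: x right, y up, looking along -z (the intrinsics and any distortion apply to the point x, -y, -z); pixel columns grow to the right and rows downward; lengths in m; the calibration is good to about 2 mm. A picture is of the moment at which its call begins: read the wrist's pose just before it. get_calibration takes no time and is no camera call; for the wrist camera it gives the pose at the moment of the call.
- env.hand_in(): hands the job in; it is judged then, once.
The state is a dict: "clock": time; "joint_pos": joint angles; "qvel": joint speeds; "tau": joint torques, N m; "tcp_pos": TCP position; "orientation": TCP orientation; "wrist_force": force on the tool from outside, world axes, zero at the start; "ft_torque": the same for the moment, N m; "finger_gap": finger opening in m; "grip_force": force on a finger pad.
Only numpy, scipy, OpenCV 4.12 (cv2) and the standard library are available. Lean on these libraries where they do the work, as an engineer would, in place of code of your own. Each camera call takes 0.05 s, during which the arm holds its last target. There are 200 camera calls.

## Task

Stack the cartons on the small plywood pallet in interlocking layers, upright all the time. First the white cartons with the red and the blue dot, long sides together with hardly a gap, the pair centred on the pallet and each on the side of its own colour mark; then on top of them, turned crosswise, the yellow and the green one in the same way, each towards its own mark. Last lay the loose brown carton flat on top in the middle, square to the pallet and lengthwise across the joint of the upper two, and let go of everything.

Things in the scene. Friction and masses are not known exactly. Their poses are not given: they have to be found in the camera images.
- pallet: square slatted plywood pallet, 144 x 144 mm and 16 mm high, fixed to the bench; origin at the centre of its underside, x and y along its edges, z up; its deck is 16 mm above the bench. It has a coloured mark near the middle of each edge: red and blue opposite each other on its x line, yellow and green opposite each other on its y line
- mark_red: flat red round mark, 17 mm across, on the pallet's deck 62 mm from the pallet's centre, at + or - x of the pallet (which of the two varies); origin at the mark's centre
- mark_blue: flat blue round mark, 17 mm across, on the pallet's deck 62 mm from the pallet's centre, at + or - x of the pallet (which of the two varies); origin at the mark's centre
- mark_yellow: flat yellow round mark, 17 mm across, on the pallet's deck 62 mm from the pallet's centre, at + or - y of the pallet (which of the two varies); origin at the mark's centre
- mark_green: flat green round mark, 17 mm across, on the pallet's deck 62 mm from the pallet's centre, at + or - y of the pallet (which of the two varies); origin at the mark's centre
- carton_red_mid (a point): small white carton with a 26 mm red dot on its top, 48 mm (its x) by 66 mm (its y) and 48 mm high (z up), about 0.1 kg; loose, stands upright on the bench; the point is its centre, 24 mm above its underside. To set two of these side by side, it can be gripped across its 66 mm length
- carton_blue_mid (a point): small white carton with a 26 mm blue dot on its top, 48 mm (its x) by 66 mm (its y) and 48 mm high (z up), about 0.1 kg; loose, stands upright on the bench; the point is its centre, 24 mm above its underside. To set two of these side by side, it can be gripped across its 66 mm length
- carton_yellow_mid (a point): small white carton with a 26 mm yellow dot on its top, 48 mm (its x) by 66 mm (its y) and 48 mm high (z up), about 0.1 kg; loose, stands upright on the bench; the point is its centre, 24 mm above its underside. To set two of these side by side, it can be gripped across its 66 mm length
- carton_green_mid (a point): small white carton with a 26 mm green dot on its top, 48 mm (its x) by 66 mm (its y) and 48 mm high (z up), about 0.1 kg; loose, stands upright on the bench; the point is its centre, 24 mm above its underside. To set two of these side by side, it can be gripped across its 66 mm length
- carton_brown_mid (a point): loose brown kraft carton with a white label and no dot, 56 mm (its x) by 88 mm (its y) and 34 mm high (z up), about 0.16 kg, lying on its large face among the white ones (the similar brown cartons at the far left belong to the stock and stay); the point is its centre, 17 mm above its underside

How it is judged:
On the way, in this order (a step that is already met when the one before it is completed fails the run):
1. the red and blue cartons lie side by side on the pallet, each at its mark, released (horizontal distance between carton_red_mid and mark_red between 0.025 and 0.048 m and y of carton_red_mid in the frame of pallet between -0.012 and 0.012 m and z of carton_red_mid in the frame of pallet between 0.035 and 0.045 m and angle between the y axis of each of carton_red_mid, carton_blue_mid and the y axis of pallet, either way round below 0.16 rad and angle between each of carton_red_mid, carton_blue_mid's own z axis and vertical below 0.08 rad and horizontal distance between carton_blue_mid and mark_blue between 0.025 and 0.048 m and y of carton_blue_mid in the frame of pallet between -0.012 and 0.012 m and z of carton_blue_mid in the frame of pallet between 0.035 and 0.045 m and horizontal distance between carton_red_mid and carton_blue_mid below 0.06 m and contact force between each of carton_red, carton_blue and the fingers below 0.05 N), for 0.2 s.
2. the yellow and green cartons lie crosswise on them, each towards its mark, released (horizontal distance between carton_red_mid and mark_red between 0.025 and 0.048 m and y of carton_red_mid in the frame of pallet between -0.012 and 0.012 m and z of carton_red_mid in the frame of pallet between 0.035 and 0.045 m and angle between the y axis of each of carton_red_mid, carton_blue_mid and the y axis of pallet, either way round below 0.16 rad and angle between each of carton_red_mid, carton_blue_mid, carton_yellow_mid, carton_green_mid's own z axis and vertical below 0.08 rad and horizontal distance between carton_blue_mid and mark_blue between 0.025 and 0.048 m and y of carton_blue_mid in the frame of pallet between -0.012 and 0.012 m and z of carton_blue_mid in the frame of pallet between 0.035 and 0.045 m and horizontal distance between carton_red_mid and carton_blue_mid below 0.06 m and horizontal distance between carton_yellow_mid and mark_yellow between 0.025 and 0.048 m and x of carton_yellow_mid in the frame of pallet between -0.012 and 0.012 m and z of carton_yellow_mid in the frame of pallet between 0.083 and 0.093 m and angle between the y axis of each of carton_yellow_mid, carton_green_mid and the x axis of pallet, either way round below 0.16 rad and horizontal distance between carton_green_mid and mark_green between 0.025 and 0.048 m and x of carton_green_mid in the frame of pallet between -0.012 and 0.012 m and z of carton_green_mid in the frame of pallet between 0.083 and 0.093 m and horizontal distance between carton_yellow_mid and carton_green_mid below 0.06 m and contact force between each of carton_yellow, carton_green and the fingers below 0.05 N), for 0.2 s.
At the end, for the whole second after the job is handed in: Red and blue on the deck, yellow and green crosswise on them, each 25 to 48 mm from its mark and within 12 mm of the line of its pair's marks, pair centres under 60 mm apart; brown on top, within 15 mm of the centre, across the joint; all square within 0.16 rad, upright, released, at rest (all of step 2 and horizontal distance between carton_brown_mid and pallet below 0.015 m and z of carton_brown_mid in the frame of pallet between 0.123 and 0.135 m and angle between the y axis of carton_brown_mid and the y axis of pallet, either way round below 0.16 rad and angle between carton_brown_mid's own z axis and vertical below 0.08 rad and contact force between each of carton_red, carton_blue, carton_brown and the fingers below 0.05 N and linear speed of each of carton_red, carton_blue, carton_yellow, carton_green, carton_brown below 0.02 m/s); the robot touches nothing.
It fails at once if a carton of the job was tipped over (more than 0.6 rad) (angle between any of carton_red_mid, carton_blue_mid, carton_yellow_mid, carton_green_mid, carton_brown_mid's own z axis and vertical above 0.6 rad).
It also fails if it takes over 134 s, if anything falls off the work surface, if the arm or the gripper's body presses on something with over 40 N, if the wrist force passes 120 N, or if a joint passes its speed limit or range.

## Working session

There is one attempt and no reset: what is moved stays moved. The work goes in short steps, Python scripts to look and compute and a tool call to move; the robot and the scene stay as the last step left them, time stands still between calls to the robot, and variables do not carry over. Pictures are saved under pics/ and viewed, at most 14 in all, crops included, and the job is handed in when it is done.

Besides the shell and the picture viewer there is one more tool, called after ">>>" by a JSON object that holds its "name" and its "arguments". carry_out: Moves the arm, as the interface text tells. Its arguments: {"type":"object","properties":{"steps":{"type":"array","items":{"type":"array"}},"force":{"type":"number"}},"required":["steps"]}

```bash
mkdir -p pics; ls
python3 - <<'E'
from workcell import env
import cv2, numpy as np
print(env.hold_point_z); s=env.get_state(); print(s)
for n in ["scene","top"]:
    p,d=env.read_camera(n); cv2.imwrite(f"pics/{n}0.png",p[:,:,::-1]); np.save(f"{n}0.npy",d)
    print(n,env.get_calibration(n))
print(env.get_calibration("wrist"))
E
```

```text
pics
0.0187
{'clock': 0.0, 'joint_pos': array([-1.35561732e+00,  3.13982172e-01,  4.50046935e-02,  1.30356546e+00,
       -1.31320259e-05,  1.43122569e+00]), 'qvel': array([-0.00036151,  0.00230841, -0.00160589, -0.00027709, -0.00019165,
       -0.00176999]), 'tau': array([-5.74596870e-04, -4.80623245e+01,  2.98534852e+01,  1.92655181e-02,
       -3.45083881e-04,  8.08670421e-06]), 'tcp_pos': array([ 0.19962822, -0.5387183 ,  0.23042973]), 'orientation': array([-8.72431364e-04,  9.84309911e-01,  1.76446131e-01, -3.95679835e-05]), 'wrist_force': array([ 0.15258032, -0.50792761,  0.73554308]), 'ft_torque': array([-0.00613251,  0.02158201,  0.00248064]), 'grip_force': 0.0, 'finger_gap': 0.08502203795764354}
scene {'fx': 514.5411608088145, 'fy': 514.5411608088145, 'cx': 315.64239668270505, 'cy': 204.67484385708906, 'origin': array([-0.11929012,  0.75084125,  0.64102313]), 'orientation': array([-0.3049964 , -0.16503485,  0.47492277,  0.80881955])}
top {'fx': 378.98142182623917, 'fy': 378.98142182623917, 'cx': 314.1263545296517, 'cy': 199.0307439949064, 'origin': array([ 0.42615959, -0.03600277,  0.91091706]), 'orientation': array([ 0.71057122,  0.04543911, -0.04284586, -0.7008481 ])}
{'fx': 337.8594231018835, 'fy': 337.8594231018835, 'cx': 321.1044219383289, 'cy': 197.0966306696713, 'origin': array([ 0.26416921, -0.51534233,  0.37279837]), 'orientation': array([ 0.81316892, -0.11296982,  0.08034327, -0.56527788])}
```

View pics/top0.png

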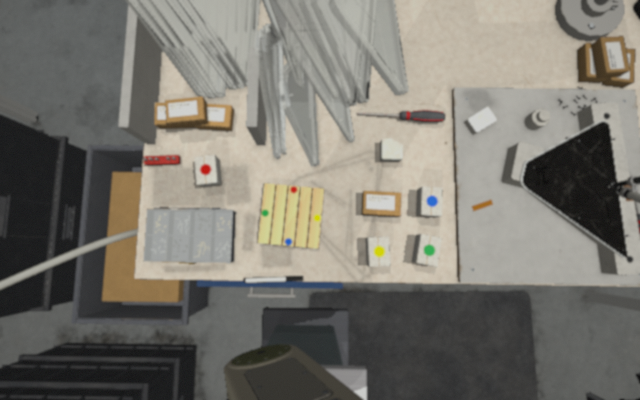

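View pics/scene0.png

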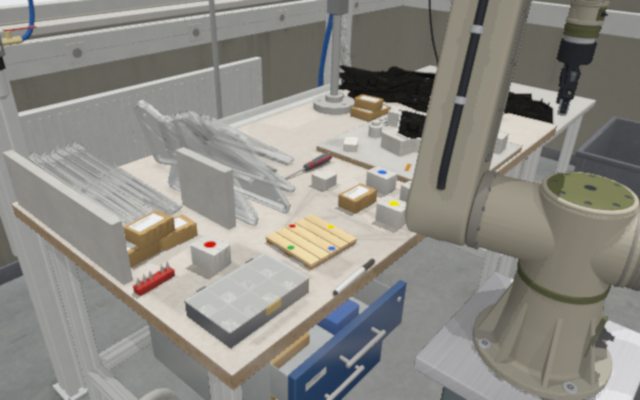

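The top view shows the pallet at (290,216) with marks red up, blue down, green left and yellow right. Cartons are red at (206,169), blue (431,201), yellow (379,251), green (429,250) and brown (381,203). A decoy sits at (390,150), and rods lie above the pallet.

```bash
cat > h.py <<'E'
from workcell import env
import cv2, numpy as np
from scipy.spatial.transform import Rotation as R
def rot(q): return R.from_quat(np.roll(q,-1)).as_matrix()
def rays(c,uv):
    uv=np.asarray(uv,float).reshape(-1,2)
    d=np.c_[(uv[:,0]-c["cx"])/c["fx"],-(uv[:,1]-c["cy"])/c["fy"],-np.ones(len(uv))]
    return d@rot(c["orientation"]).T
def onplane(c,uv,z):
    d=rays(c,uv); o=c["origin"]; return o+d*((z-o[2])/d[:,2])[:,None]
def cloud(c,dep):
    v,u=np.mgrid[:400,:640]
    return (c["origin"]+rays(c,np.c_[u.ravel(),v.ravel()])*dep.reshape(-1,1)).reshape(400,640,3)
HUE={"red":[(0,8),(172,180)],"blue":[(100,125)],"yellow":[(25,34)],"green":[(50,85)]}
def dots(pic,smin=150,amin=15):
    hsv=cv2.cvtColor(pic,cv2.COLOR_RGB2HSV); out=[]
    for k,rs in HUE.items():
        m=sum(((hsv[...,0]>=a)&(hsv[...,0]<=b)) for a,b in rs)>0
        m=(m&(hsv[...,1]>smin)&(hsv[...,2]>90)).astype(np.uint8)
        n,_,st,ce=cv2.connectedComponentsWithStats(m)
        out+=[(k,ce[i],st[i]) for i in range(1,n) if st[i,4]>=amin]
    return out
def rect(P,seed,z0,z1,c,zp,dep=None):
    """min-area rect (world, on plane zp) of the blob with heights z0..z1 nearest pixel seed"""
    m=((P[...,2]>z0)&(P[...,2]<z1)).astype(np.uint8)
    m=cv2.morphologyEx(m,cv2.MORPH_OPEN,np.ones((3,3),np.uint8))
    n,l,st,ce=cv2.connectedComponentsWithStats(m)
    i=l[int(round(seed[1])),int(round(seed[0]))]
    if i==0: return None
    v,u=np.nonzero(l==i)
    W=onplane(c,np.c_[u,v],zp)[:,:2]
    (cx,cy),(w,h),a=cv2.minAreaRect((W*1000).astype(np.float32))
    if w>h: w,h,a=h,w,a+90   # now a: direction of short side
    a=(a+90)%180-90
    return round(cx),round(cy),round(w),round(h),round(a,1)
E
python3 - <<'E'
from h import *
c=env.get_calibration("top"); pic=cv2.imread("pics/top0.png")[:,:,::-1].copy(); d=np.load("top0.npy"); P=cloud(c,d)
for k,ce,st in dots(pic):
    u,v=ce.round().astype(int); z=P[v,u,2]
    print(k,ce.round(1),st[2:],"P",(P[v,u]*1000).round(),rect(P,ce,.040,.056,c,.048) if .03<z<.06 else onplane(c,ce,.016).round(4))
print("brown",(P[203,381]*1000).round(),rect(P,(381,203),.028,.042,c,.034))
print("pallet",P[216,286],rect(P,(286,216),.009,.024,c,.016))
print("bench",P[240,340,2])
# obstacles
for uv in [(390,150),(320,160),(310,120),(350,135),(270,120),(180,105),(190,235),(400,115),(345,255)]: print(uv,(P[uv[1],uv[0]]*1000).round())
E
```

```text
red [407.9 115. ] [ 3  7 19] P [ 746. -257.   24.] [[ 0.7488 -0.2584  0.016 ]]
red [162.6 160.9] [ 34   9 163] P [625. 333.  19.] [[0.6262 0.335  0.016 ]]
red [205.1 169.1] [ 9  9 62] P [601. 222.  48.] (599, 219, 50, 67, -82.4)
red [293.2 189.3] [ 6  6 25] P [562.  19.  15.] [[0.5612 0.0183 0.016 ]]
blue [431.6 200.7] [ 9  8 57] P [ 534. -302.   48.] (533, -301, 48, 67, 88.4)
blue [288.  241.5] [ 5  4 16] P [436.  28.  20.] [[0.4372 0.028  0.016 ]]
yellow [316.5 217.5] [ 6  6 32] P [493. -37.  17.] [[ 0.4946 -0.0382  0.016 ]]
yellow [379. 251.] [ 9  9 69] P [ 418. -180.   50.] (417, -180, 48, 66, -87.7)
green [428.8 249.7] [ 8  8 51] P [ 422. -293.   48.] (422, -292, 50, 66, 79.9)
brown [ 529. -188.   35.] (528, -190, 56, 88, -2.8)
pallet [0.4972198  0.03415828 0.01500765] (498, 22, 144, 144, 85.5)
bench 7.40530762810554e-06
(390, 150) [ 656. -211.   32.]
(320, 160) [637. -45.   3.]
(310, 120) [715. -20.  69.]
(350, 135) [ 695. -116.   22.]
(270, 120) [703.  68. 101.]
(180, 105) [747. 282.  68.]
(190, 235) [449. 251.  39.]
(400, 115) [ 748. -239.   18.]
(345, 255) [ 407. -107.   -2.]
```

```bash
cat >> h.py <<'E'
def plan(x,y,z,ay):
    """print turn/shift from now to TCP x,y,z (mm) with closing axis at world angle ay deg (mod 180), tool down"""
    s=env.get_state(); M=rot(s["orientation"]); a=np.radians(ay)
    best=None
    for b in (a,a+np.pi):
        Y=np.array([np.cos(b),np.sin(b),0]); Z=np.array([0,0,-1.]); T=np.c_[np.cross(Y,Z),Y,Z]
        rv=np.degrees(R.from_matrix(M.T@T).as_rotvec())
        q6=np.degrees(s["joint_pos"][5])
        dq=(rv[2])
        print("turn",rv.round(1),"shift cm",(M.T@(np.array([x,y,z])/1000-s["tcp_pos"])*100).round(2),"q6 now",q6.round(), "t",round(s["clock"],2))
E
python3 -c "
from h import *
plan(533,-301,170,-1.6)"
```

```text
turn [ -0.1  -0.1 -68.1] shift cm [ 39.52 -10.7    6.08] q6 now 82.0 t 0.1
turn [-1.000e-01  1.000e-01  1.119e+02] shift cm [ 39.52 -10.7    6.08] q6 now 82.0 t 0.1
```

>>> {"name": "carry_out", "arguments": {"steps": [[[0,0,-10],[5,-1.3,0.5],0],[[0,0,-20],[11,-3,1],0],[[0,0,-30],[17,-4.6,2],0],[[0,0,-40],[23,-6.2,3],0],[[0,0,-50],[29,-7.8,4],0],[[0,0,-60],[35,-9.5,5],0],[[0,0,-68],[39.5,-10.7,6],0],[[0,0,-68],[39.5,-10.7,6],0]], "force": 40}}

```text
clock: 1.1
tcp_pos: [0.5346, -0.2986, 0.1695]
orientation: [-0.001, 0.715, 0.699, -0.0]
wrist_force: [0.0, -0.9, 0.5]
finger_gap: 0.0858
grip_force: 0.0
```

```bash
cat >> h.py <<'E'
def look(hint,z=.048,save=None):
    """wrist view: dots on plane z, carton rect by depth around it"""
    env.get_state(); c=env.get_calibration("wrist"); p,d=env.read_camera("wrist"); P=cloud(c,d)
    if save: cv2.imwrite(f"pics/{save}.png",p[:,:,::-1])
    for k,ce,st in dots(p):
        if k==hint and st[4]>150: print(k,ce.round(),st[2:],(onplane(c,ce,z)*1000).round(1),"depth z",P[int(ce[1]),int(ce[0]),2].round(4),rect(P,ce,z-.008,z+.008,c,z))
E
python3 -c "
from h import *
look('blue',save='w1'); plan(533,-301,10,-1.6); s=env.get_state(); print(s['tcp_pos'],s['joint_pos'],s['finger_gap'])"
```

```text
blue [322. 195.] [ 30  28 675] [[ 533.7 -303.    48. ]] depth z 0.0475 (534, -303, 49, 65, 86.9)
turn [-0.1 -0.1  0.1] shift cm [-1.100e-01 -1.000e-02  1.601e+01] q6 now 55.0 t 1.15
turn [ 1.000e-01 -2.000e-01 -1.799e+02] shift cm [-1.100e-01 -1.000e-02  1.601e+01] q6 now 55.0 t 1.15
[ 0.53341218 -0.30008657  0.1701022 ] [-6.43344159e-01  4.09245039e-01  3.46695979e-02  1.19843365e+00
 -3.90352938e-04  9.54338719e-01] 0.08516115559816066
```

View pics/w1.png

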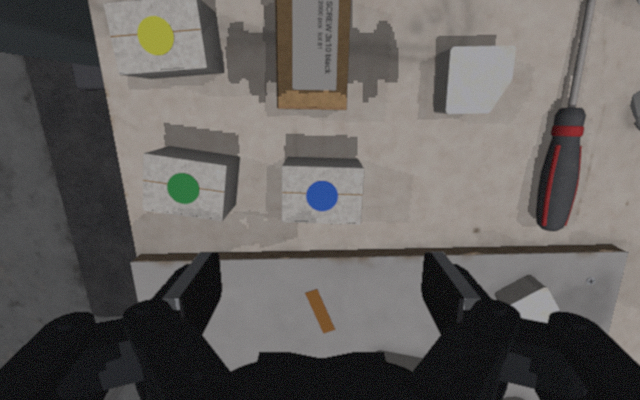

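The wrist view shows the blue dot at (322,195), centred between the fingers. Both views agree to 2 mm.

>>> {"name": "carry_out", "arguments": {"steps": [[[0,0,1],[-0.1,0,3],0],[[0,0,1],[-0.2,0,7],0],[[0,0,1],[-0.2,0,11],0],[[0,0,1],[-0.2,0,14.5],0],[[0,0,1],[-0.2,0,16],0],[[0,0,1],[-0.2,0,16],255],[[0,0,1],[-0.2,0,16],255],[[0,0,1],[-0.2,0,16],255]], "force": 30}}

```text
clock: 2.15
tcp_pos: [0.5338, -0.3045, 0.0128]
orientation: [0.001, 0.723, 0.69, 0.0]
wrist_force: [0.0, 0.4, -0.5]
finger_gap: 0.0655
grip_force: 35.0
```

```bash
python3 -c "
from h import *
t=np.radians(-4.5); ex=np.array([np.cos(t),np.sin(t)])
b=np.array([499,23])-26*ex; print(b)
plan(b[0],b[1],120,85.5)"
```

```text
[473.08014932  25.03993649]
turn [  0.    0.2 -88.2] shift cm [ 32.61  -7.58 -10.78] q6 now 56.0 t 2.15
turn [ 0.2 -0.  91.8] shift cm [ 32.61  -7.58 -10.78] q6 now 56.0 t 2.15
```

>>> {"name": "carry_out", "arguments": {"steps": [[[0,0,0],[0,0,-3],255],[[0,0,0],[0,0,-7],255],[[0,0,-8],[3,-0.7,-11],255],[[0,0,-17],[8,-1.9,-13],255],[[0,0,-27],[13,-3,-13],255],[[0,0,-37],[18,-4.2,-13],255],[[0,0,-47],[23,-5.3,-13],255],[[0,0,-56],[27,-6.3,-13],255]]}}

```text
clock: 3.15
tcp_pos: [0.4823, -0.0292, 0.1423]
orientation: [0.001, 0.312, 0.95, 0.0]
wrist_force: [1.0, -0.6, -1.7]
finger_gap: 0.0656
grip_force: 35.1
```

```bash
python3 -c "
from h import *
plan(473,25,100,85.5)"
```

```text
turn [  0.    0.1 -31.8] shift cm [3.97 3.81 4.23] q6 now 23.0 t 3.15
turn [ 1.000e-01 -0.000e+00  1.482e+02] shift cm [3.97 3.81 4.23] q6 now 23.0 t 3.15
```

>>> {"name": "carry_out", "arguments": {"steps": [[[0,0,-8],[1,1,1],255],[[0,0,-16],[2,2,2],255],[[0,0,-24],[3,3,3],255],[[0,0,-30],[3.8,3.6,4],255],[[0,0,-32],[4,3.8,4.2],255],[[0,0,-32],[4,3.8,4.2],255],[[0,0,-32],[4,3.8,4.2],255],[[0,0,-32],[4,3.8,4.2],255]]}}

```text
clock: 4.15
tcp_pos: [0.4736, 0.023, 0.0997]
orientation: [0.0, 0.041, 0.999, -0.0]
wrist_force: [-0.3, 0.6, 0.7]
finger_gap: 0.0655
grip_force: 35.1
```

```bash
python3 -c "
from h import *
for i in range(3): plan(473,25,27,85.5)
look('blue',.138,save='w2'); look('red',.016); look('yellow',.016)
p,d=env.read_camera('top'); c=env.get_calibration('top'); P=cloud(c,d); cv2.imwrite('pics/t1.png',p[:,:,::-1])
for k,ce,st in dots(p): print(k,ce.round(),st[4],P[int(ce[1]),int(ce[0])].round(3))
"
```

```text
turn [-0.   0.  -0.2] shift cm [0.08 0.2  7.27] q6 now -2.0 t 4.15
turn [1.000e-01 0.000e+00 1.798e+02] shift cm [0.08 0.2  7.27] q6 now -2.0 t 4.15
turn [-0.   0.  -0.2] shift cm [0.08 0.2  7.27] q6 now -2.0 t 4.15
turn [1.000e-01 0.000e+00 1.798e+02] shift cm [0.08 0.2  7.27] q6 now -2.0 t 4.15
turn [-0.   0.  -0.2] shift cm [0.08 0.2  7.27] q6 now -2.0 t 4.15
turn [1.000e-01 0.000e+00 1.798e+02] shift cm [0.08 0.2  7.27] q6 now -2.0 t 4.15
blue [322. 152.] [ 23  22 400] [[418.4  27.2 138. ]] depth z 0.0158 None
blue [320. 305.] [  71   62 2511] [[471.9  22.1 138. ]] depth z 0.137 (469, 23, 49, 90, -4.8)
red [623. 364.] [ 30  25 422] [[628. 256.  16.]] depth z 0.0502 None
red [408. 115.] 19 [ 0.746 -0.254  0.024]
red [163. 161.] 162 [0.628 0.336 0.017]
yellow [317. 216.] 15 [ 0.498 -0.037  0.016]
yellow [379. 251.] 70 [ 0.418 -0.179  0.051]
green [429. 250.] 51 [ 0.424 -0.29   0.049]
```

View pics/w2.png

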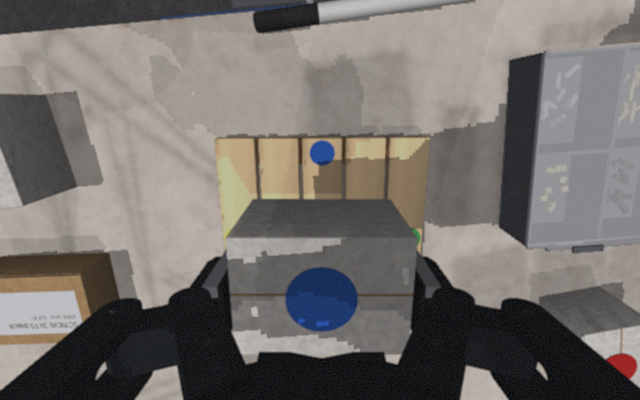

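The wrist view shows the held blue carton (dot at (320,305)) in line with the blue mark at (322,152), and square to the pallet.

>>> {"name": "carry_out", "arguments": {"steps": [[[0,0,0],[0,0.1,2],255],[[0,0,0],[0,0.1,4],255],[[0,0,0],[0,0.1,5.5],255],[[0,0,0],[0,0.1,6.6],255],[[0,0,0],[0,0.1,7.2],255],[[0,0,0],[0,0.1,7.2],255],[[0,0,0],[0,0.1,7.2],0],[[0,0,0],[0,0.1,7.2],0]]}}

```text
clock: 5.35
tcp_pos: [0.4736, 0.0243, 0.0275]
orientation: [0.0, 0.041, 0.999, -0.0]
wrist_force: [0.5, -0.6, -0.1]
finger_gap: 0.0853
grip_force: 0.0
```

>>> {"name": "carry_out", "arguments": {"steps": [[[0,0,0],[0,0,0],0],[[0,0,0],[0,0,0],0],[[0,0,0],[0,0,-3],0],[[0,0,0],[0,0,-7],0],[[0,0,5],[0,0,-11],0],[[0,0,15],[0,4,-14],0],[[0,0,25],[2,8,-15],0],[[0,0,33],[5,13,-15],0]]}}

```text
clock: 6.35
tcp_pos: [0.4351, 0.1589, 0.1785]
orientation: [0.001, 0.326, 0.945, 0.001]
wrist_force: [-0.4, 0.9, -0.3]
finger_gap: 0.0856
grip_force: 0.0
```

```bash
python3 -c "
from h import *
plan(599,219,150,7.6)
look('blue',.064)
look('red',.048)
"
```

```text
turn [ 0.2  0.1 44.3] shift cm [-9.19 14.83  2.91] q6 now 48.0 t 6.35
turn [-1.000e-01  2.000e-01 -1.357e+02] shift cm [-9.19 14.83  2.91] q6 now 48.0 t 6.35
blue [226. 316.] [ 29  24 518] [[471.3  24.4  64. ]] depth z 0.0638 (471, 28, 50, 68, -4.7)
red [589. 228.] [  83   65 1168] [[599.8 324.2  48. ]] depth z 0.0187 None
red [490. 290.] [ 19  17 186] [[599.  226.4  48. ]] depth z 0.0491 (595, 233, 22, 71, -81.8)
```

>>> {"name": "carry_out", "arguments": {"steps": [[[0,0,9],[-2,3,0.5],0],[[0,0,18],[-4,6,1],0],[[0,0,27],[-6,10,2],0],[[0,0,36],[-8,13,2.5],0],[[0,0,44],[-9.2,14.8,2.9],0],[[0,0,44],[-9.2,14.8,2.9],0],[[0,0,44],[-9.2,14.8,2.9],0],[[0,0,44],[-9.2,14.8,2.9],0]]}}

```text
clock: 7.45
tcp_pos: [0.5966, 0.2185, 0.1486]
orientation: [0.0, 0.654, 0.757, -0.0]
wrist_force: [-0.6, -0.5, -0.0]
finger_gap: 0.0857
grip_force: 0.0
```

```bash
python3 -c "
from h import *
look('red',.048)
plan(599,220,11,7.6)
"
```

```text
red [392.  32.] [ 32  66 747] [[625.2 336.7  48. ]] depth z 0.0243 None
red [327. 196.] [ 33  31 806] [[599.8 220.   48. ]] depth z 0.048 (600, 221, 49, 66, -82.2)
turn [0.  0.  0.8] shift cm [ 0.11  0.25 13.78] q6 now 95.0 t 7.5
turn [  -0.     0.  -179.2] shift cm [ 0.11  0.25 13.78] q6 now 95.0 t 7.5
```

>>> {"name": "carry_out", "arguments": {"steps": [[[0,0,0],[0.1,0.3,3],0],[[0,0,0],[0.1,0.3,6.5],0],[[0,0,0],[0.1,0.3,10],0],[[0,0,0],[0.1,0.3,12.8],0],[[0,0,0],[0.1,0.3,13.8],0],[[0,0,0],[0.1,0.3,13.8],255],[[0,0,0],[0.1,0.3,13.8],255],[[0,0,0],[0.1,0.3,13.8],255]], "force": 30}}

```text
clock: 8.5
tcp_pos: [0.601, 0.2205, 0.0116]
orientation: [0.001, 0.654, 0.757, 0.001]
wrist_force: [-0.0, -0.4, -1.1]
finger_gap: 0.0656
grip_force: 35.8
```

```bash
python3 -c "
from h import *
t=np.radians(-4.5); b=np.array([472,24.8])+52*np.array([np.cos(t),np.sin(t)]); print(b)
plan(b[0],b[1],120,85.5)
"
```

```text
[523.83970135  20.72012702]
turn [  0.1   0.1 -77.2] shift cm [-18.65 -10.51 -10.87] q6 now 95.0 t 8.5
turn [ 1.000e-01 -1.000e-01  1.028e+02] shift cm [-18.65 -10.51 -10.87] q6 now 95.0 t 8.5
```

>>> {"name": "carry_out", "arguments": {"steps": [[[0,0,0],[0,0,-3],255],[[0,0,0],[0,0,-7],255],[[0,0,-8],[-2,-1,-11],255],[[0,0,-17],[-5,-3,-13],255],[[0,0,-27],[-9,-5,-13],255],[[0,0,-37],[-13,-7,-13],255],[[0,0,-47],[-16,-9,-13],255],[[0,0,-56],[-18,-10,-13],255]]}}

```text
clock: 9.5
tcp_pos: [0.5265, 0.0263, 0.1411]
orientation: [0.0, 0.22, 0.975, -0.0]
wrist_force: [0.0, 0.1, -1.9]
finger_gap: 0.0656
grip_force: 36.0
```

```bash
python3 -c "
from h import *
plan(524,21,110,85.5)"
```

```text
turn [ -0.    0.1 -20.9] shift cm [ 0.01 -0.59  3.11] q6 now 20.0 t 9.5
turn [1.000e-01 0.000e+00 1.591e+02] shift cm [ 0.01 -0.59  3.11] q6 now 20.0 t 9.5
```

>>> {"name": "carry_out", "arguments": {"steps": [[[0,0,-8],[0,-0.3,0.5],255],[[0,0,-16],[0,-0.6,1.5],255],[[0,0,-21],[0,-0.6,2.5],255],[[0,0,-21],[0,-0.6,3.1],255],[[0,0,-21],[0,-0.6,3.1],255],[[0,0,-21],[0,-0.6,3.1],255],[[0,0,-21],[0,-0.6,3.1],255],[[0,0,-21],[0,-0.6,3.1],255]]}}

```text
clock: 10.5
tcp_pos: [0.5248, 0.0223, 0.1095]
orientation: [0.0, 0.041, 0.999, -0.0]
wrist_force: [-0.2, -0.2, -1.2]
finger_gap: 0.0659
grip_force: 36.0
```

```bash
python3 -c "
from h import *
look('red',.148,save='w3'); look('blue',.064)
plan(524,21,27,85.5)"
```

```text
red [319. 314.] [  71   44 2138] [[526.6  21.  148. ]] depth z 0.1472 (521, 22, 49, 90, -5.1)
blue [316.  73.] [ 24  25 467] [[440.2  26.3  64. ]] depth z 0.0173 None
blue [317. 133.] [  45   46 1625] [[471.3  24.   64. ]] depth z 0.0647 (472, 24, 48, 66, -4.7)
turn [-0.   0.  -0.2] shift cm [ 0.07 -0.14  8.24] q6 now -2.0 t 10.6
turn [  0.    0.  179.8] shift cm [ 0.07 -0.14  8.24] q6 now -2.0 t 10.6
```

>>> {"name": "carry_out", "arguments": {"steps": [[[0,0,0],[0,-0.1,2.5],255],[[0,0,0],[0,-0.1,5],255],[[0,0,0],[0,-0.1,6.6],255],[[0,0,0],[0,-0.1,7.6],255],[[0,0,0],[0,-0.1,8.2],255],[[0,0,0],[0,-0.1,8.2],255],[[0,0,0],[0,-0.1,8.2],0],[[0,0,0],[0,-0.1,8.2],0]]}}

```text
clock: 11.6
tcp_pos: [0.525, 0.0213, 0.0277]
orientation: [0.001, 0.041, 0.999, -0.0]
wrist_force: [0.2, -0.0, 0.2]
finger_gap: 0.0855
grip_force: 0.0
```

>>> {"name": "carry_out", "arguments": {"steps": [[[0,0,0],[0,0,0],0],[[0,0,0],[0,0,0],0],[[0,0,0],[0,0,-3],0],[[0,0,0],[0,0,-7],0],[[0,0,8],[0,0,-11],0],[[0,0,16],[2,-3,-14],0],[[0,0,26],[5,-8,-15],0],[[0,0,36],[8,-13,-15],0]]}}

```text
clock: 12.6
tcp_pos: [0.4342, -0.103, 0.1786]
orientation: [0.002, 0.349, 0.937, -0.0]
wrist_force: [0.4, -1.5, 0.7]
finger_gap: 0.0853
grip_force: 0.0
```

```bash
python3 -c "
from h import *
look('red',.064); look('blue',.064)
plan(417,-180,170,2.3)
p,d=env.read_camera('top'); c=env.get_calibration('top'); P=cloud(c,d); cv2.imwrite('pics/t2.png',p[:,:,::-1])
for k,ce,st in dots(p): print(k,ce.round(),st[4],(P[int(ce[1]),int(ce[0])]*1000).round(),(onplane(c,ce,.064)*1000).round())
"
```

```text
red [518. 176.] [ 32  31 763] [[524.1  21.3  64. ]] depth z 0.0638 (522, 20, 51, 67, -5.1)
blue [493. 120.] [ 34  34 885] [[471.3  24.3  64. ]] depth z 0.0647 (470, 23, 50, 67, -5.0)
turn [-0.1  0.1 46.5] shift cm [-3.84 -6.61  0.78] q6 now 17.0 t 12.7
turn [-1.000e-01 -1.000e-01 -1.335e+02] shift cm [-3.84 -6.61  0.78] q6 now 17.0 t 12.7
red [408. 115.] 19 [ 747. -255.   22.] [[ 732. -246.   64.]]
red [163. 161.] 163 [628. 337.  16.] [[616. 315.  64.]]
red [293. 189.] 20 [564.  19.  19.] [[555.  15.  64.]]
red [290. 202.] 67 [527.  24.  64.] [[525.  23.  64.]]
blue [288. 226.] 60 [473.  28.  65.] [[472.  26.  64.]]
yellow [317. 218.] 32 [496. -39.  15.] [[491. -39.  64.]]
```

>>> {"name": "carry_out", "arguments": {"steps": [[[0,0,9],[-1,-1.5,0],0],[[0,0,18],[-2,-3,0.5],0],[[0,0,27],[-3,-5,0.8],0],[[0,0,36],[-3.8,-6.6,0.8],0],[[0,0,46],[-3.8,-6.6,0.8],0],[[0,0,46],[-3.8,-6.6,0.8],0],[[0,0,46],[-3.8,-6.6,0.8],0],[[0,0,46],[-3.8,-6.6,0.8],0]]}}

```text
clock: 13.75
tcp_pos: [0.4203, -0.1761, 0.1693]
orientation: [0.0, 0.685, 0.728, -0.0]
wrist_force: [0.5, -0.0, 0.5]
finger_gap: 0.0856
grip_force: 0.0
```

```bash
python3 -c "
from h import *
look('yellow',.048); look('green',.048)
plan(417,-180,11,2.3)
"
```

```text
yellow [425.  20.] [ 20  21 321] [[485.1 -47.6  48. ]] depth z 0.0161 None
yellow [318. 196.] [ 29  29 446] [[ 417.4 -181.1   48. ]] depth z 0.0477 (418, -181, 49, 66, -87.1)
turn [0.  0.  1.1] shift cm [-0.35 -0.34 15.83] q6 now 54.0 t 13.85
turn [  -0.     0.  -178.9] shift cm [-0.35 -0.34 15.83] q6 now 54.0 t 13.85
```

>>> {"name": "carry_out", "arguments": {"steps": [[[0,0,0],[-0.4,-0.3,3],0],[[0,0,0],[-0.4,-0.3,7],0],[[0,0,0],[-0.4,-0.3,11],0],[[0,0,0],[-0.4,-0.3,14.5],0],[[0,0,0],[-0.4,-0.3,15.8],0],[[0,0,0],[-0.4,-0.3,15.8],255],[[0,0,0],[-0.4,-0.3,15.8],255],[[0,0,0],[-0.4,-0.3,15.8],255]], "force": 30}}

```text
clock: 14.85
tcp_pos: [0.4182, -0.1813, 0.0124]
orientation: [0.001, 0.686, 0.727, 0.0]
wrist_force: [-1.0, -0.4, -1.4]
finger_gap: 0.0655
grip_force: 35.5
```

```bash
python3 -c "
from h import *
plan(496,-3,150,-4.5)
"
```

```text
turn [0.1 0.1 7.8] shift cm [ 17.33   8.83 -13.77] q6 now 53.0 t 14.85
turn [-1.000e-01  2.000e-01 -1.722e+02] shift cm [ 17.33   8.83 -13.77] q6 now 53.0 t 14.85
```

>>> {"name": "carry_out", "arguments": {"steps": [[[0,0,0],[0,0,-4],255],[[0,0,0],[0,0,-9],255],[[0,0,2],[2,1,-12.5],255],[[0,0,4],[6,3,-13.8],255],[[0,0,6],[10.5,5.3,-13.8],255],[[0,0,8],[14.5,7.4,-13.8],255],[[0,0,8],[17.3,8.8,-13.8],255],[[0,0,8],[17.3,8.8,-13.8],255]]}}

```text
clock: 15.85
tcp_pos: [0.4958, -0.0011, 0.1499]
orientation: [0.001, 0.734, 0.679, 0.0]
wrist_force: [-0.1, -0.0, -0.9]
finger_gap: 0.0656
grip_force: 35.6
```

>>> {"name": "carry_out", "arguments": {"steps": [[[0,0,0],[0,0,0],255],[[0,0,0],[0,0,0],255],[[0,0,0],[0,0,0],255],[[0,0,0],[0,0,0],255],[[0,0,0],[0,0,0],255],[[0,0,0],[0,0,0],255],[[0,0,0],[0,0,0],255],[[0,0,0],[0,0,0],255]]}}

```text
clock: 16.85
tcp_pos: [0.4951, -0.0029, 0.1492]
orientation: [-0.0, 0.735, 0.678, -0.0]
wrist_force: [-0.4, -0.2, -2.1]
finger_gap: 0.0657
grip_force: 35.6
```

```bash
python3 -c "
from h import *
look('yellow',.187,save='w4'); look('red',.064); look('blue',.064)
plan(496,-3,75,-4.5)
"
```

```text
yellow [321. 307.] [  71   62 2837] [[494.2  -4.2 187. ]] depth z 0.1856 (494, -1, 49, 90, 85.4)
red [362. 166.] [ 36  35 998] [[524.2  21.2  64. ]] depth z 0.0651 (525, 25, 48, 58, -4.6)
red [403. 157.] [ 12  19 166] [[552.2  25.   64. ]] depth z 0.0172 None
blue [285. 168.] [ 36  35 989] [[471.5  24.3  64. ]] depth z 0.0649 (472, 28, 47, 57, -4.7)
turn [-0.   0.  -0.2] shift cm [-0.01  0.09  7.43] q6 now 85.0 t 17.0
turn [  0.    0.  179.8] shift cm [-0.01  0.09  7.43] q6 now 85.0 t 17.0
```

View pics/w4.png

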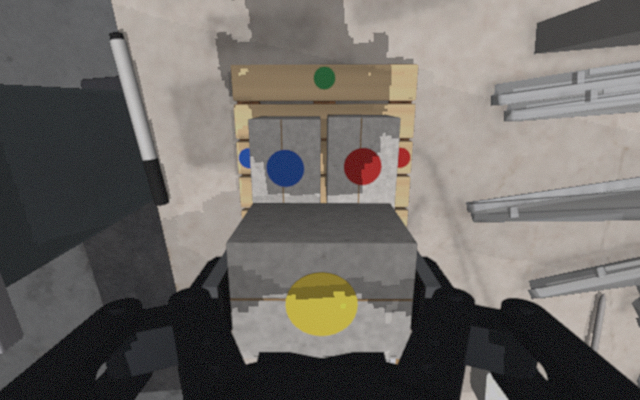

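The wrist view shows blue at (285,168) and red at (362,166) side by side on the deck. The green mark is beyond them at (324,77), and the held yellow carton sits square at (321,307).

>>> {"name": "carry_out", "arguments": {"steps": [[[0,0,0],[0,0.2,2.5],255],[[0,0,0],[0,0.2,4.5],255],[[0,0,0],[0,0.2,6],255],[[0,0,0],[0,0.2,6.9],255],[[0,0,0],[0,0.2,7.4],255],[[0,0,0],[0,0.2,7.4],255],[[0,0,0],[0,0.2,7.4],0],[[0,0,0],[0,0.2,7.4],0]]}}

```text
clock: 18.0
tcp_pos: [0.4975, -0.0032, 0.0756]
orientation: [0.0, 0.735, 0.678, 0.0]
wrist_force: [-0.5, -0.1, -0.7]
finger_gap: 0.0854
grip_force: 0.0
```

>>> {"name": "carry_out", "arguments": {"steps": [[[0,0,0],[0,0,0],0],[[0,0,0],[0,0,0],0],[[0,0,0],[0,0,-3],0],[[0,0,0],[0,0,-7],0],[[0,0,0],[-3,0,-10],0],[[0,0,0],[-8,0,-11],0],[[0,0,0],[-13,-1,-11],0],[[0,0,0],[-18,-2,-11],0]]}}

```text
clock: 19.0
tcp_pos: [0.4622, -0.1823, 0.1856]
orientation: [0.0, 0.735, 0.678, 0.0]
wrist_force: [0.8, -0.4, 0.1]
finger_gap: 0.0855
grip_force: 0.0
```

```bash
python3 -c "
from h import *
look('yellow',.112)
plan(422,-293,170,-10.1)
p,d=env.read_camera('top'); c=env.get_calibration('top'); P=cloud(c,d); cv2.imwrite('pics/t3.png',p[:,:,::-1])
for k,ce,st in dots(p): print(k,ce.round(),st[4],(P[int(ce[1]),int(ce[0])]*1000).round(),(onplane(c,ce,.112)*1000).round(),rect(P,ce,.10,.12,c,.112))
"
```

```text
yellow [346.   8.] [ 19  18 259] [[485.6 -63.3 112. ]] depth z 0.0168 None
turn [0.  0.3 5.2] shift cm [-10.83  -2.99   1.6 ] q6 now 64.0 t 19.05
turn [  -0.4    0.  -174.8] shift cm [-10.83  -2.99   1.6 ] q6 now 64.0 t 19.05
red [408. 115.] 19 [ 747. -255.   22.] [[ 714. -235.  112.]] None
red [163. 161.] 161 [629. 337.  16.] [[605. 295. 112.]] None
red [293. 189.] 20 [564.  19.  16.] [[548.  12. 112.]] None
red [287. 201.] 17 [527.  29.  63.] [[521.  25. 112.]] None
blue [286. 226.] 21 [471.  32.  67.] [[468.  27. 112.]] None
yellow [300. 213.] 87 [498.  -1. 112.] [[497.  -3. 112.]] (496, -3, 48, 66, 84.9)
yellow [316. 218.] 34 [496. -37.  17.] [[487. -38. 112.]] None
```

Yellow is at (497,-3) as wanted. Next is green.

>>> {"name": "carry_out", "arguments": {"steps": [[[0,0,2],[-3,-1,0.5],0],[[0,0,4],[-6,-2,1],0],[[0,0,5],[-9,-2.6,1.6],0],[[0,0,5],[-10.8,-3,1.6],0],[[0,0,5],[-10.8,-3,1.6],0],[[0,0,5],[-10.8,-3,1.6],0],[[0,0,5],[-10.8,-3,1.6],0],[[0,0,5],[-10.8,-3,1.6],0]]}}

```text
clock: 20.1
tcp_pos: [0.4241, -0.2854, 0.1695]
orientation: [0.0, 0.764, 0.645, 0.0]
wrist_force: [0.2, 0.6, -0.0]
finger_gap: 0.0853
grip_force: 0.0
```

```bash
python3 -c "
from h import *
look('green',.048)
plan(422,-293,11,-10.1)
"
```

```text
turn [0.  0.  0.5] shift cm [-0.77 -0.08 15.84] q6 now 57.0 t 20.15
turn [  -0.     0.  -179.5] shift cm [-0.77 -0.08 15.84] q6 now 57.0 t 20.15
```

```bash
sed -i 's/>90)/>50)/; s/smin=150/smin=120/' h.py; python3 -c "
from h import *
look('green',.048,save='w5')
plan(422,-293,11,-10.1); print(env.get_state()['tcp_pos'])
"
```

```text
green [322. 200.] [ 30  28 658] [[ 422.1 -294.1   48. ]] depth z 0.0483 (422, -294, 49, 66, 80.0)
turn [0.  0.  0.5] shift cm [-0.76 -0.08 15.84] q6 now 57.0 t 20.2
turn [  -0.     0.  -179.5] shift cm [-0.76 -0.08 15.84] q6 now 57.0 t 20.2
[ 0.42400484 -0.28560176  0.16940953]
```

View pics/w5.png

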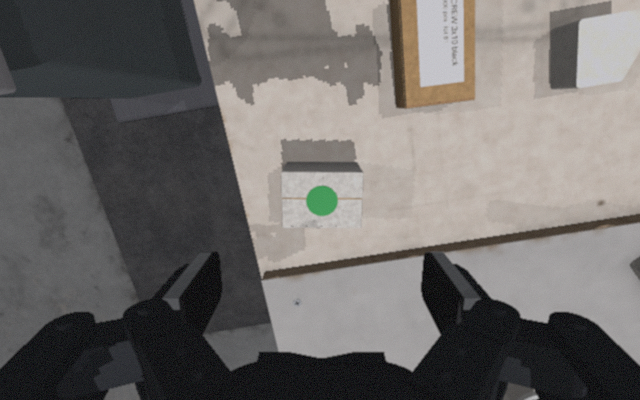

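The wrist view shows the green dot at (322,200), about 4 px below the usual centre row. That is 8 mm in tool x.

>>> {"name": "carry_out", "arguments": {"steps": [[[0,0,0],[-0.8,-0.1,3],0],[[0,0,0],[-0.8,-0.1,7],0],[[0,0,0],[-0.8,-0.1,11],0],[[0,0,0],[-0.8,-0.1,14.5],0],[[0,0,0],[-0.8,-0.1,15.8],0],[[0,0,0],[-0.8,-0.1,15.8],255],[[0,0,0],[-0.8,-0.1,15.8],255],[[0,0,0],[-0.8,-0.1,15.8],255]], "force": 30}}

```text
clock: 21.2
tcp_pos: [0.4222, -0.2945, 0.0125]
orientation: [0.001, 0.764, 0.645, 0.0]
wrist_force: [0.5, 0.4, -0.9]
finger_gap: 0.0653
grip_force: 35.9
```

```bash
python3 -c "
from h import *
plan(501,49,190,-4.5)
"
```

```text
turn [ 0.1  0.1 -5.2] shift cm [ 35.16   2.03 -17.79] q6 now 56.0 t 21.2
turn [ 1.000e-01 -2.000e-01  1.748e+02] shift cm [ 35.16   2.03 -17.79] q6 now 56.0 t 21.2
```

>>> {"name": "carry_out", "arguments": {"steps": [[[0,0,0],[0,0,-4],255],[[0,0,0],[0,0,-9],255],[[0,0,0],[2,0,-14],255],[[0,0,-2],[7,0.4,-17.8],255],[[0,0,-3],[12.5,0.7,-17.8],255],[[0,0,-4],[18,1,-17.8],255],[[0,0,-5],[23,1.3,-17.8],255],[[0,0,-5],[27,1.6,-17.8],255]]}}

```text
clock: 22.2
tcp_pos: [0.4829, -0.0284, 0.1903]
orientation: [0.001, 0.735, 0.678, 0.001]
wrist_force: [0.2, -0.4, -0.5]
finger_gap: 0.0656
grip_force: 36.1
```

>>> {"name": "carry_out", "arguments": {"steps": [[[0,0,0],[3,0,0],255],[[0,0,0],[6,0.2,0],255],[[0,0,0],[8,0.4,0],255],[[0,0,0],[8.2,0.4,0],255],[[0,0,0],[8.2,0.4,0],255],[[0,0,0],[8.2,0.4,0],255],[[0,0,0],[8.2,0.4,0],255],[[0,0,0],[8.2,0.4,0],255]]}}

```text
clock: 23.2
tcp_pos: [0.4933, 0.0507, 0.1893]
orientation: [0.0, 0.736, 0.677, -0.0]
wrist_force: [0.7, 0.5, -1.3]
finger_gap: 0.0654
grip_force: 36.0
```

```bash
python3 -c "
from h import *
plan(501,49,75,-4.5)
look('green',.228,save='w6'); look('green',.016)
"
```

```text
turn [ 0.   0.  -0.2] shift cm [-0.1   0.78 11.43] q6 now 91.0 t 23.2
turn [  0.   -0.  179.8] shift cm [-0.1   0.78 11.43] q6 now 91.0 t 23.2
green [330. 141.] [ 15  16 198] [[499.8 107.6 228. ]] depth z 0.0157 None
green [321. 302.] [  70   62 3401] [[492.5  52.  228. ]] depth z 0.2253 (493, 53, 48, 91, 85.3)
green [330. 141.] [ 16  16 198] [[503.4  83.1  16. ]] depth z 0.0149 (501, 52, 84, 144, 85.3)
green [321. 303.] [  70   62 3399] [[481.1 -86.3  16. ]] depth z 0.2258 None
```

>>> {"name": "carry_out", "arguments": {"steps": [[[0,0,0],[0,0.7,3],255],[[0,0,0],[0,0.7,6],255],[[0,0,0],[0,0.7,8.5],255],[[0,0,0],[0,0.7,10.3],255],[[0,0,0],[0,0.7,11.4],255],[[0,0,0],[0,0.7,11.4],255],[[0,0,0],[0,0.7,11.4],255],[[0,0,0],[0,0.7,11.4],0]]}}

```text
clock: 24.3
tcp_pos: [0.5006, 0.0505, 0.0756]
orientation: [0.0, 0.735, 0.678, 0.0]
wrist_force: [-0.4, 0.2, -0.9]
finger_gap: 0.081
grip_force: 0.0
```

>>> {"name": "carry_out", "arguments": {"steps": [[[0,0,0],[0,0,0],0],[[0,0,0],[0,0,0],0],[[0,0,0],[0,0,0],0],[[0,0,0],[0,0,-3],0],[[0,0,0],[0,0,-7],0],[[0,0,0],[-3,0,-11],0],[[0,0,0],[-8,0,-13],0],[[0,0,0],[-14,0.5,-13],0]]}}

```text
clock: 25.3
tcp_pos: [0.495, -0.0905, 0.2077]
orientation: [0.002, 0.735, 0.679, 0.001]
wrist_force: [0.7, -0.2, -0.9]
finger_gap: 0.0854
grip_force: 0.0
```

```bash
python3 -c "
from h import *
look('yellow',.112);look('green',.112);
plan(528,-190,170,-2.8)
p,d=env.read_camera('top'); c=env.get_calibration('top'); P=cloud(c,d); cv2.imwrite('pics/t4.png',p[:,:,::-1])
for k,ce,st in dots(p): print(k,ce.round(),st[4],(P[int(ce[1]),int(ce[0])]*1000).round(),(onplane(c,ce,.112)*1000).round(),rect(P,ce,.10,.12,c,.112))
"
```

```text
yellow [314.  74.] [ 37  40 624] [[496.8  -4.  112. ]] depth z 0.1125 (497, -4, 47, 66, 85.5)
yellow [316. 121.] [ 17  18 235] [[495.2 -34.8 112. ]] depth z 0.0164 None
turn [ 0.1  0.1 -2.2] shift cm [-9.22  4.17  3.62] q6 now 75.0 t 25.4
turn [  0.2  -0.2 177.8] shift cm [-9.22  4.17  3.62] q6 now 75.0 t 25.4
red [162. 160.] 234 [629. 337.  15.] [[606. 296. 112.]] None
red [293. 189.] 25 [562.  19.  17.] [[547.  12. 112.]] None
blue [288. 241.] 19 [438.  28.  18.] [[437.  21. 112.]] None
blue [230. 284.] 170 [329. 187. -93.] [[348. 140. 112.]] None
yellow [298. 212.] 66 [500.   1. 114.] [[499.   1. 112.]] (497, 5, 32, 66, 84.4)
green [274. 210.] 74 [502.  52. 113.] [[501.  52. 112.]] (499, 50, 49, 66, 85.0)
```

>>> {"name": "carry_out", "arguments": {"steps": [[[0,0,0],[-3,1.4,1],0],[[0,0,0],[-6,2.8,2],0],[[0,0,-2],[-9.6,4.2,3],0],[[0,0,-2],[-9.6,4.2,3.6],0],[[0,0,-2],[-9.6,4.2,3.6],0],[[0,0,-2],[-9.6,4.2,3.6],0],[[0,0,-2],[-9.6,4.2,3.6],0],[[0,0,-2],[-9.6,4.2,3.6],0]]}}

```text
clock: 26.45
tcp_pos: [0.528, -0.188, 0.1698]
orientation: [0.0, 0.723, 0.691, 0.0]
wrist_force: [-0.0, -0.4, -0.3]
finger_gap: 0.0857
grip_force: 0.0
```

```bash
python3 -c "
from h import *
c=env.get_calibration('wrist'); p,d=env.read_camera('wrist'); P=cloud(c,d); cv2.imwrite('pics/w7.png',p[:,:,::-1])
print(P[195,320],rect(P,(320,195),.026,.042,c,.034))
plan(528,-190,7,-2.8)
p,d=env.read_camera('top'); c=env.get_calibration('top'); P=cloud(c,d)
for k,ce,st in dots(p):
  if k in('yellow','green'): print(k,ce.round(),st[4],(onplane(c,ce,.112)*1000).round(),rect(P,ce,.10,.12,c,.112))
"
```

```text
[ 0.52582818 -0.19623103  0.03369108] (529, -191, 56, 88, -2.4)
turn [0.  0.  0.2] shift cm [-0.18 -0.   16.27] q6 now 65.0 t 26.5
turn [-0.000e+00  1.000e-01 -1.798e+02] shift cm [-0.18 -0.   16.27] q6 now 65.0 t 26.5
yellow [300. 212.] 104 [[498.  -2. 112.]] (496, -3, 48, 66, 85.2)
yellow [317. 217.] 25 [[487. -38. 112.]] None
green [274. 210.] 75 [[501.  52. 112.]] (499, 50, 49, 66, 85.1)
```

>>> {"name": "carry_out", "arguments": {"steps": [[[0,0,0],[-0.3,0,3],0],[[0,0,0],[-0.3,0,7],0],[[0,0,0],[-0.3,0,11],0],[[0,0,0],[-0.3,0,14.7],0],[[0,0,0],[-0.3,0,16.2],0],[[0,0,0],[-0.3,0,16.2],255],[[0,0,0],[-0.3,0,16.2],255],[[0,0,0],[-0.3,0,16.2],255]], "force": 35}}

```text
clock: 27.55
tcp_pos: [0.5289, -0.1921, 0.0088]
orientation: [0.001, 0.723, 0.69, 0.0]
wrist_force: [-0.3, -1.1, 0.1]
finger_gap: 0.0552
grip_force: 39.3
```

```bash
python3 -c "
from h import *
plan(499,23,180,-4.5)
"
```

```text
turn [0.1 0.1 1.8] shift cm [ 21.33  -3.94 -17.15] q6 now 65.0 t 27.55
turn [-1.000e-01  2.000e-01 -1.782e+02] shift cm [ 21.33  -3.94 -17.15] q6 now 65.0 t 27.55
```

>>> {"name": "carry_out", "arguments": {"steps": [[[0,0,0],[0,0,-4],255],[[0,0,0],[0,0,-9],255],[[0,0,0],[1,0,-14],255],[[0,0,1],[5,-0.8,-17.2],255],[[0,0,2],[10,-1.8,-17.2],255],[[0,0,2],[15,-2.8,-17.2],255],[[0,0,2],[19,-3.6,-17.2],255],[[0,0,2],[21.3,-3.9,-17.2],255]]}}

```text
clock: 28.55
tcp_pos: [0.4981, 0.025, 0.1803]
orientation: [0.0, 0.735, 0.678, 0.0]
wrist_force: [-0.5, -0.1, -1.0]
finger_gap: 0.0554
grip_force: 39.2
```

>>> {"name": "carry_out", "arguments": {"steps": [[[0,0,0],[0,0,0],255],[[0,0,0],[0,0,0],255],[[0,0,0],[0,0,0],255],[[0,0,0],[0,0,0],255],[[0,0,0],[0,0,0],255],[[0,0,0],[0,0,0],255],[[0,0,0],[0,0,0],255],[[0,0,0],[0,0,0],255]]}}

```text
clock: 29.55
tcp_pos: [0.4987, 0.0231, 0.1793]
orientation: [0.0, 0.735, 0.678, -0.0]
wrist_force: [-0.3, -0.3, -1.4]
finger_gap: 0.0554
grip_force: 39.2
```

```bash
python3 -c "
from h import *
c=env.get_calibration('wrist'); p,d=env.read_camera('wrist'); P=cloud(c,d); cv2.imwrite('pics/w8.png',p[:,:,::-1])
print(P[280,320]);
plan(499,23,119,-4.5)
"
```

```text
[0.49756393 0.02561264 0.204509  ]
turn [-0.   0.  -0.2] shift cm [-0.01  0.03  6.03] q6 now 88.0 t 29.6
turn [  0.    0.  179.8] shift cm [-0.01  0.03  6.03] q6 now 88.0 t 29.6
```

View pics/w8.png

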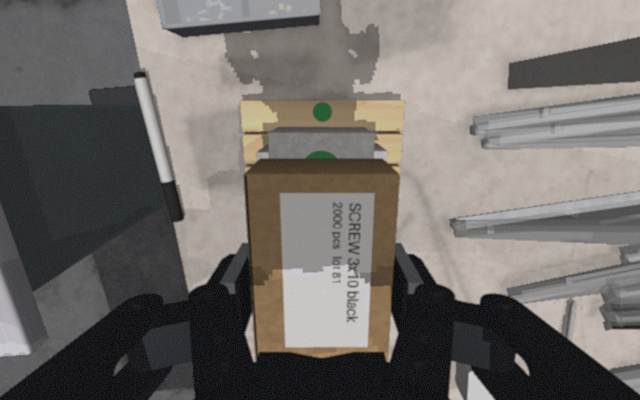

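The held brown carton is centred over the stack at about (320,255) and square to it. The green carton's dot at (320,158) and the green mark at (322,112) line up beyond it.

>>> {"name": "carry_out", "arguments": {"steps": [[[0,0,0],[0,0,1.5],255],[[0,0,0],[0,0,3],255],[[0,0,0],[0,0,4.3],255],[[0,0,0],[0,0,5.2],255],[[0,0,0],[0,0,5.9],255],[[0,0,0],[0,0,5.9],255],[[0,0,0],[0,0,5.9],255],[[0,0,0],[0,0,5.9],0]]}}

```text
clock: 30.6
tcp_pos: [0.4992, 0.023, 0.1204]
orientation: [0.0, 0.735, 0.678, 0.0]
wrist_force: [0.5, 0.1, 0.4]
finger_gap: 0.0717
grip_force: 0.0
```

>>> {"name": "carry_out", "arguments": {"steps": [[[0,0,0],[0,0,0],0],[[0,0,0],[0,0,0],0],[[0,0,0],[0,0,0],0],[[0,0,0],[0,0,-3],0],[[0,0,0],[0,0,-7],0],[[0,0,0],[-3,0,-11],0],[[0,0,0],[-8,0,-11],0],[[0,0,0],[-13,0,-11],0]]}}

```text
clock: 31.6
tcp_pos: [0.4885, -0.1077, 0.2312]
orientation: [0.001, 0.735, 0.678, 0.0]
wrist_force: [0.8, -0.8, 0.0]
finger_gap: 0.0856
grip_force: 0.0
```

>>> {"name": "carry_out", "arguments": {"steps": [[[0,0,0],[-4,0,0],0],[[0,0,0],[-8,0,0],0],[[0,0,0],[-11,0,0],0],[[0,0,0],[-12,0,0],0],[[0,0,0],[-12,0,0],0],[[0,0,0],[-12,0,0],0],[[0,0,0],[-12,0,0],0],[[0,0,0],[-12,0,0],0]]}}

```text
clock: 32.6
tcp_pos: [0.4785, -0.2254, 0.2304]
orientation: [0.0, 0.735, 0.678, 0.0]
wrist_force: [0.2, 0.7, 0.7]
finger_gap: 0.085
grip_force: 0.0
```

```bash
python3 -c "
from h import *
p,d=env.read_camera('top'); c=env.get_calibration('top'); P=cloud(c,d)
cv2.imwrite('pics/t5.png',p[150:270,220:380,::-1].repeat(4,0).repeat(4,1))
print(P[210,287],rect(P,(287,210),.136,.156,c,.146))
p,d=env.read_camera('scene'); cv2.imwrite('pics/s5.png',p[140:320,180:420,::-1].repeat(3,0).repeat(3,1))
"
```

```text
[0.49911175 0.02220803 0.14530625] (498, 24, 56, 88, -4.6)
```

View pics/s5.png

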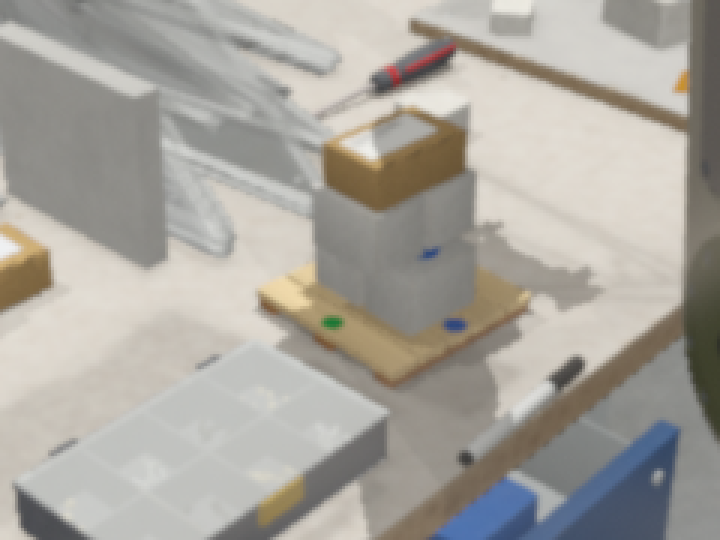

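The stack stands upright and interlocked, with the brown carton centred on top at (498,24) and -4.6°, its top at 0.145 m. The arm is clear.

```bash
python3 -c "
from workcell import env
print(env.hand_in())"
```

```text
the job is handed in; nothing more can be done
None
```

The five cartons are stacked on the pallet as asked, each on its own colour's side with brown centred and square on top; everything was released, and I handed the job in at about 33 s of the 134 s allowed, with no verdict returned.

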